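Turn the pan handle in and start the hob with its two-stage button

TASK

The saucepan on the front of the hob has its handle out over the control strip: swing the handle inward, without lifting the pan off or sliding it from its ring, until it lies across the cooktop, about parallel to the control strip, behind it and clear of the pans at the back. Then start the hob with the round button: press it to its halfway stop, pause there for a good second, press it fully down, and let it spring back up. Leave the other pans and things where they are.

Things in the scene. Friction and masses are not known exactly. Their poses are not given: they have to be found in the camera images.
- hob: Fixed flat hob 460 (x) x 580 (y) x 50 mm high, origin centre of underside; x axis from front (robot side) to back. Front, x -230 to -112 mm: metal control strip; button and dial on it at y +100 and -100, either way round. Behind: black cooktop, two front rings (saucepan on one, spoon rest on the other), two back rings at x 150, y +150 and -150. Inward = from the pan towards the other front ring
- ring_left (a point): Centre of the front heating ring on the hob's +y side (hob x -20, y +130 mm), on the cooktop surface; 164 mm across
- ring_right (a point): Centre of the front heating ring on the hob's -y side (hob x -20, y -130 mm), on the cooktop surface; 164 mm across
- saucepan: Loose steel saucepan, 0.4 to 0.85 kg, 140 mm across, 90 high, origin centre of underside. One straight wooden handle along its own -x: a bar 20 mm wide (y), 14 thick (z), centred 72 mm above the underside, from 90 to 225 mm from the pan's axis (a thin shank joins it to the wall). At the start it points to the hob's front, up to 0.5 rad to either side
- saucepan_tip (a point): Outer end of the saucepan's handle, on the handle's centre line, 225 mm from the pan's axis and 72 mm above its underside
- saucepan_grip (a point): Middle of the saucepan's handle, on its centre line, 145 mm from the pan's axis
- collar: Fixed round metal collar of the button, 44 mm across, 6 high, origin centre of underside on the strip. The button's black, round, flat-topped cap, 32 mm across, stands concentrically out of it and is pressed straight down. Its height differs from start to start and is not measured: its top, when up, is 18 to 26 mm above the collar's origin, to be felt for
- stage1 (a joint): First stage of the button: 0 up, 0.0045 m at the halfway stop. Soft spring, 1 N at the start to 3 N at the stop. Halfway, the button stops firmly and does not move further until the push exceeds 11 N
- stage2 (a joint): Second stage of the button: 0 down to the halfway stop, 0.0045 m (in addition to the first stage) when fully down. Gives way at 11 N, fully down at 15 N, hard stop there. Both stages spring back when let go
- dial: Fixed heat dial on the control strip: a thin disc 48 mm across with an upright bar grip 42 x 10 mm on it, 25 mm high in all; not to be used. Origin at the centre of its underside
- skillet: Bystander: loose dark skillet on one of the back rings, 160 mm across, 45 mm high, its 110 mm handle pointing to the back. Origin at the centre of its underside
- milkpan: Bystander: loose small steel milk pan on the other back ring, 120 mm across, 75 mm high, its 110 mm handle pointing to the back. Origin at the centre of its underside
- spoonrest: Bystander: loose white ceramic spoon rest, a disc 100 mm across and 11 mm high, on the free front ring. Origin at the centre of its underside
- oil: Bystander: loose green oil bottle, 60 mm across, 200 mm high, on the table left of the hob
- shaker: Bystander: loose glass shaker, 44 mm across, 85 mm high, on the table right of the hob
- bowl: Bystander: loose steel bowl, 130 mm across, 50 mm high, on the table right of the hob
- spatula: Bystander: loose spatula lying on the table left of the hob

How it is judged:
By the outcome, as a careful person would: the job done as asked, in the order asked, and still so for the second after the job is handed in, with the robot touching nothing.
It also fails if it takes over 64 s, if anything falls off the work surface, if the arm or the gripper's body presses on something with over 40 N, if the wrist force passes 120 N, or if a joint passes its speed limit or range.

ROBOT

A 7-joint arm with a two-finger parallel gripper is mounted at the origin on the work surface. World frame = base frame: x ahead of the robot, y to its left, z up, the work surface at z = 0. Lengths are in m, angles in degrees, forces in N, time in s.
With the tool pointing down it reaches from about 0.425 to 1.025 m from the base axis. Payload 9.4 kg.
Tool frame: the origin (TCP) lies between the finger pads; the fingertips stand 8 mm ahead of it and the grasp point (between the pads) lies 11 mm behind it; z points along the fingers, y is the direction in which the jaws open and shut (so a half turn about z gives the same grasp; the last joint's range is limited). The gripper opens to 85 mm and grips with 20 to 120 N. Pads are 22 mm wide; open, the fingers measure 114 mm over their backs; the gripper's body (76 mm by 85 mm) begins 54 mm behind the grasp point. The pads swing forward as they close: fully open they stand 13 mm farther back than shut.
Start: joints at [72.726, 34.337, -0.143, 91.639, 0.103, 54.024, -4.572], TCP at [0.162, -0.707, 0.239] pointing down, gripper open.
Joint ranges: [-147.43, 147.43], [-19.82, 112.94], [-74.19, 73.91], [6.32, 146.72], [-59.91, 239.91], [6.04, 106.73], [-150.56, 150.56]. Speed limits (degrees/s): [127.2, 127.2, 172.46, 172.46, 180, 180, 180].

INTERFACE

Orientations are given as a 3x3 rotation matrix whose columns are the frame's x, y, z axes.
In Python, from rig import get_obs, grab_frame, get_calibration, sign_off gives the robot as it stands.
- The arm moves only by the tool play_rows, never from a script. Its argument "deltas" is one flat list of numbers, 5 for each row, row after row: the closure, from 0 (fully open) to 1 (shut), then the shift along the tool's x, y, z as a fraction of full scale, then the turn about the tool's z as a fraction of full scale. In form: [fingers, x, y, z, twist, fingers, x, y, z, twist, ...]. A call has 1 to 20 rows; each row shifts and turns the pose as measured when the row begins, along the tool's axes as they then stand; what a row does not reach is not made up. Full scale, the value 1, is 0.02 m for a shift and 4 degrees for a turn. A row lasts 1/12 s, in which the tool goes at most 41.7 mm and 7.16 degrees, less where a joint would pass 70% of its speed; a pose out of reach is approached as far as the arm can. A call with a number of a shift or a turn outside -1 to 1 is refused whole. A call with a gripper value outside its range is refused whole. The fingers move at their own pace and stop on an object; "grip_force" is the grip in N (left out, the last holds). Time passes only in rows, so rows that do not move let the fingers close. It gives the time, the measured TCP pose, the force and the opening at its end, in the units of the state.
- get_obs(): the state, without advancing time (a new reading comes with each control period).
- grab_frame(name): name is "scene" or "top" or "wrist"; returns the picture (400x640x3 uint8, red, green, blue); there is no depth.
- get_calibration(name): a dict with "fx", "fy", "cx", "cy" (pixels), "cam_to_world" (4x4, takes a point from camera to world coordinates); the wrist camera has in their place "tool_from_camera" (4x4, takes a point from camera to tool coordinates, whose origin is the TCP and whose axes are the flange's). Camera axes: x right, y down, z forward; pixel columns grow to the right and rows downward; lengths in m; the calibration is good to about 2 mm. A picture is of the moment at which its call begins: read the wrist's pose just before it. get_calibration takes no time and is no camera call.
- sign_off(): hands the job in, once; it reports no verdict.
The state is a dict: "time": time; "joint_pos": joint angles; "dq": joint speeds; "tau": joint torques, N m; "ee_pos": TCP position; "eef_rot": TCP orientation; "ft_force": force on the tool from outside, world axes, zero at the start; "wrist_torque": the same for the moment, N m; "finger_gap": finger opening in m.
Only numpy, scipy, OpenCV 4.12 (cv2) and the standard library are available. Lean on these libraries where they do the work, as an engineer would, in place of code of your own. Each camera call takes 0.05 s, during which the arm holds its last target.

## Working session

There is one attempt and no reset: what is moved stays moved. The work goes in short steps, Python scripts to look and compute and a tool call to move; the robot and the scene stay as the last step left them, time stands still between calls to the robot, and variables do not carry over. Pictures are saved under pics/ and viewed, and the job is handed in when it is done.

Besides the shell and the picture viewer there is one more tool, called after ">>>" in YAML: its name, and indented under it one key for each argument. play_rows: Moves the arm, as the interface text tells. Its arguments: {"type":"object","properties":{"deltas":{"type":"array","items":{"type":"number","minimum":-1,"maximum":1}},"grip_force":{"type":"number"}},"required":["deltas"]}

```bash
mkdir -p pics; ls; python3 - <<'E'
from rig import *
import cv2,numpy as np
o=get_obs()
for k in('time','ee_pos','eef_rot','ft_force','finger_gap'):print(k,np.round(o[k],4))
for n in('top','scene'):
    f=grab_frame(n);cv2.imwrite(f'pics/{n}0.png',f[:,:,::-1])
    c=get_calibration(n);print(n,c['fx'],c['fy'],c['cx'],c['cy'],np.round(c['cam_to_world'],4).tolist())
print(get_calibration('wrist'))
E
```

```text
pics
time 0.0
ee_pos [ 0.1615 -0.7063  0.2384]
eef_rot [[ 9.748e-01  2.230e-01 -5.000e-04]
 [ 2.230e-01 -9.748e-01  1.500e-03]
 [-2.000e-04 -1.500e-03 -1.000e+00]]
ft_force [0.8484 0.3188 0.6892]
finger_gap 0.0854
top 433.8853415634036 433.8853415634036 323.3608147348123 200.02882921380484 [[-0.0094, -0.9979, 0.0635, 0.5053], [-0.9998, 0.0106, 0.0191, -0.0164], [-0.0197, -0.0633, -0.9978, 1.3212], [0.0, 0.0, 0.0, 1.0]]
scene 513.257207871308 513.257207871308 319.942869336243 212.5169634679778 [[-0.2316, 0.7534, -0.6155, 1.6308], [0.9727, 0.1906, -0.1327, 0.2223], [0.0173, -0.6294, -0.7769, 1.438], [0.0, 0.0, 0.0, 1.0]]
{'fx': 300.3178466959476, 'fy': 300.3178466959476, 'cx': 323.2261513807951, 'cy': 196.62164773545834, 'tool_from_camera': array([[ 6.72990887e-05, -9.46030252e-01, -3.24078320e-01,
         8.33109329e-02],
       [ 9.99999995e-01,  3.84837895e-05,  9.53234369e-05,
        -1.72629585e-04],
       [-7.77070932e-05, -3.24078325e-01,  9.46030250e-01,
        -1.33662855e-01],
       [ 0.00000000e+00,  0.00000000e+00,  0.00000000e+00,
         1.00000000e+00]])}
```

View pics/top0.png

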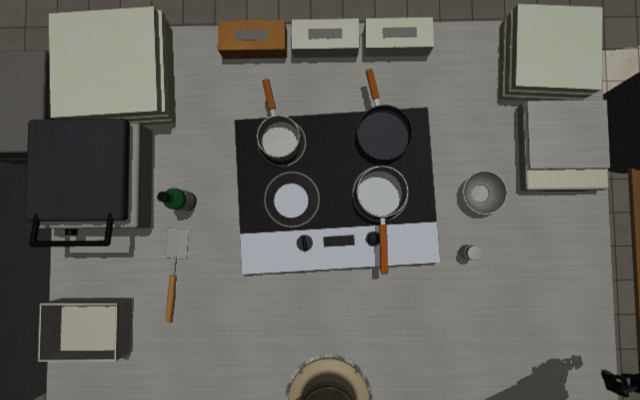

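View pics/scene0.png

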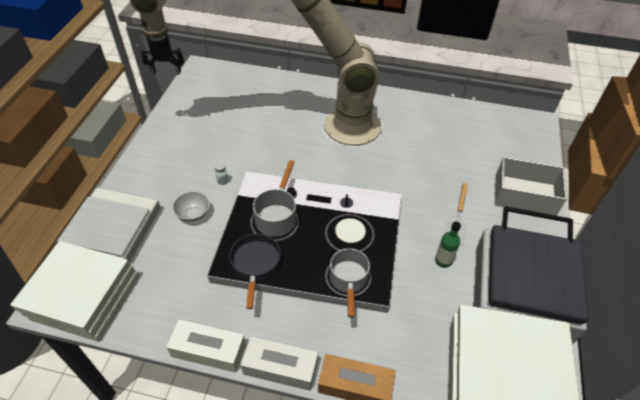

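The saucepan is on the right (-y) ring: its body is near (381,193) in the top view and the handle tip near (384,272). The two controls are at (305,243) and (374,240). I'll zoom in to tell them apart.

```bash
python3 - <<'E'
import cv2
a=cv2.imread('pics/top0.png');b=cv2.imread('pics/scene0.png')
cv2.imwrite('pics/top0z.png',cv2.resize(a[100:290,225:445],None,fx=3.6,fy=3.1 if 0 else 3.1,interpolation=cv2.INTER_CUBIC)[:, :800])
cv2.imwrite('pics/sc0z.png',cv2.resize(b[150:260,220:410],None,fx=4,fy=4,interpolation=cv2.INTER_CUBIC))
E
```

```text
(no output)
```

View pics/top0z.png

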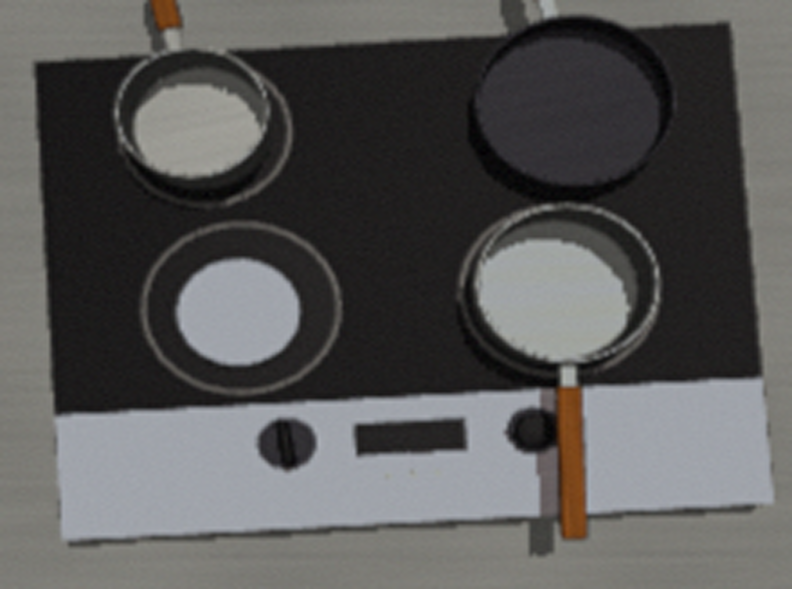

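View pics/sc0z.png

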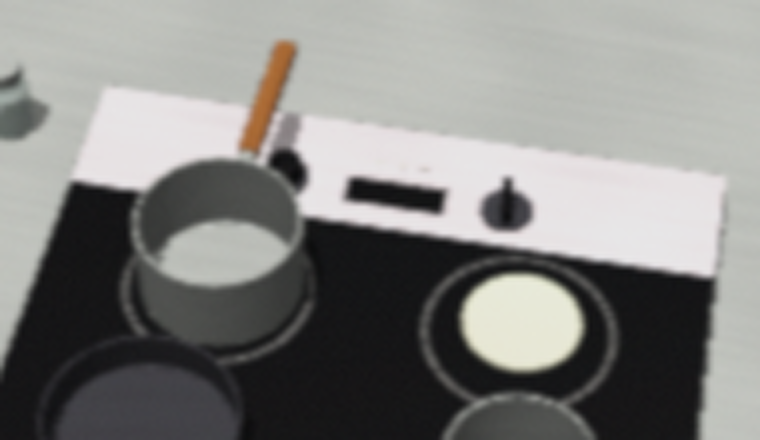

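```bash
cat > h.py <<'E'
import numpy as np,cv2
from rig import *
def ray(n,uv,z):
    c=get_calibration(n);T=np.array(c['cam_to_world'])
    d=T[:3,:3]@np.array([(uv[0]-c['cx'])/c['fx'],(uv[1]-c['cy'])/c['fy'],1]);t=(z-T[2,3])/d[2]
    return T[:3,3]+t*d
def proj(n,p):
    c=get_calibration(n);T=np.array(c['cam_to_world']);q=T[:3,:3].T@(np.array(p)-T[:3,3])
    return c['cx']+c['fx']*q[0]/q[2],c['cy']+c['fy']*q[1]/q[2]
E
python3 - <<'E'
from h import *
Z=lambda u,v:(225+u/3.6-.36,100+v/3.1-.34)
P=[ray('top',Z(*p),.05)[:2] for p in [(35,62),(730,22),(773,503),(63,543)]]
H=np.array([[.23,.29],[.23,-.29],[-.23,-.29],[-.23,.29]])
P=np.array(P);c=P.mean(0)
d=P-c
yaw=np.arctan2((H[:,0]*d[:,1]-H[:,1]*d[:,0]).sum(),(H*d).sum())
R=np.array([[np.cos(yaw),-np.sin(yaw)],[np.sin(yaw),np.cos(yaw)]])
print('corners',P.round(4).tolist(),'c',c,'yaw',np.degrees(yaw));print('res',(P-(H@R.T+c)).round(4).tolist())
W=lambda x,y:R@[x,y]+c
for n,p in dict(ringL=(-.02,.13),ringR=(-.02,-.13),b1=(-.17,-.1)).items():print(n,W(*p))
for n,uv,z in [('ringL',(241,308),.05),('spoon',(239,312),.061),('panrim',(566,288),.14),('tip',(574,538),.129),('hroot',(569,387),.129),('button',(531,430),.068),('dial',(287,444),.053),('skillet',(573,105),.095),('milk',(193,115),.125)]:
    w=ray('top',Z(*uv),z)[:2];print(n,w.round(4),'hob',(R.T@(w-c)).round(4))
img=cv2.imread('pics/top0.png');hsv=cv2.cvtColor(img,cv2.COLOR_BGR2HSV)
m=cv2.inRange(hsv,(5,120,60),(20,255,255));m[:210]=0;m[:,:350]=0;m[:,420:]=0;m[290:]=0
v,u=np.nonzero(m);pts=np.array([ray('top',(a,b),.129)[:2] for a,b in zip(u,v)])
cc=pts.mean(0);U,S,V=np.linalg.svd(pts-cc);t=(pts-cc)@V[0]
print(len(pts),'handle c',cc,V[0],t.min(),t.max(),'ang',np.degrees(np.arctan2(V[0][1],V[0][0])))
E
```

```text
corners [[0.8292, 0.2712], [0.8598, -0.303], [0.4031, -0.3263], [0.3702, 0.2467]] c [ 0.61556181 -0.02784165] yaw 3.0938036486003155
res [[-0.0004, -0.003], [-0.0011, 0.002], [0.0015, 0.0036], [-0.0, -0.0026]]
ringL [0.58857475 0.10088946]
ringR [ 0.60260717 -0.15873159]
b1 [ 0.45120667 -0.13687094]
ringL [0.5901 0.1013] hob [-0.0184  0.1304]
spoon [0.5856 0.1019] hob [-0.0229  0.1312]
panrim [ 0.5991 -0.1534] hob [-0.0232 -0.1245]
tip [ 0.3801 -0.1568] hob [-0.242 -0.116]
hroot [ 0.5123 -0.1554] hob [-0.11   -0.1218]
button [ 0.4732 -0.1315] hob [-0.1478 -0.0959]
dial [0.4614 0.0644] hob [-0.1489  0.1004]
skillet [ 0.7715 -0.1672] hob [ 0.1482 -0.1475]
milk [0.7599 0.1309] hob [0.1527 0.1507]
325 handle c [ 0.44489774 -0.15536308] [-0.99989324 -0.01461214] -0.06620915749991604 0.06432237448169971 ang -179.1627565139826
```

>>> play_rows:
  deltas: [0,0,0,0,1,0,0,0,0,1,0,0,0,0,1,0,0.5,-1,0,0,0,0.5,-1,0,0,0,0.5,-1,0,0,0,0.5,-1,0,0,0,0.5,-1,0,0,0,0.5,-1,0,0,0,0.5,-1,0,0,0,0.5,-1,0,0]

```text
time: 1.02
ee_pos: [0.2383, -0.541, 0.2328]
eef_rot: [[1.0, -0.003, -0.006], [-0.003, -1.0, 0.008], [-0.006, -0.008, -1.0]]
ft_force: [0.3, -0.3, -0.6]
finger_gap: 0.0856
```

```bash
python3 - <<'E'
from h import *
o=get_obs()
for k in('time','joint_pos','ee_pos','eef_rot'):print(k,np.round(o[k],4).tolist())
E
```

```text
time 1.0167
joint_pos [58.5462, 25.7523, 3.0392, 109.7908, -1.7406, 45.0565, -27.6576]
ee_pos [0.2383, -0.541, 0.2328]
eef_rot [[1.0, -0.0032, -0.006], [-0.0032, -1.0, 0.0078], [-0.006, -0.0077, -1.0]]
```

>>> play_rows:
  deltas: [0,0.56,-1,-0.05,0,0,0.56,-1,-0.05,0,0,0.56,-1,-0.05,0,0,0.56,-1,-0.05,0,0,0.56,-1,-0.05,0,0,0.56,-1,-0.05,0,0,0.56,-1,-0.05,0,0,0.56,-1,-0.05,0,0,0.56,-1,-0.05,0,0,0.56,-1,-0.05,0,0,0.56,-1,-0.05,0,0,0.56,-1,-0.05,0,0,0.56,-1,-0.05,0,0,0.56,-1,-0.05,0,0,0.56,-1,-0.05,0,0,0.56,-1,-0.05,0,0,0.56,-1,-0.05,0,0,0.56,-1,-0.05,0]

```text
time: 2.52
ee_pos: [0.4461, -0.1605, 0.2508]
eef_rot: [[1.0, -0.004, -0.012], [-0.004, -1.0, 0.013], [-0.012, -0.013, -1.0]]
ft_force: [-0.2, -0.6, 0.1]
finger_gap: 0.0858
```

>>> play_rows:
  deltas: [0,0,0,0,-1,0,0,0,0,-1,0,0,0,0,-1,0,0,0,0,-1,0,0,0,0,-1,0,0,0,0,-1,0,0,0,0,-1,0,0,0,0,-1,0,0,0,0,-1,0,0,0,0,-1,0,0,0,0,-1,0,0,0,0,-1,0,0,0,0,-1,0,0,0,0,-1,0,0,0,0,-1,0,0,0,0,-1,0,0,0,0,-1,0,0,0,0,-1,0,0,0,0,-1,0,0,0,0,-1]

```text
time: 4.18
ee_pos: [0.4459, -0.1525, 0.2475]
eef_rot: [[0.1, 0.995, -0.02], [0.995, -0.1, 0.017], [0.015, -0.021, -1.0]]
ft_force: [0.6, -0.4, -0.7]
finger_gap: 0.0855
```

>>> play_rows:
  deltas: [0,0,0,0,-1,0,0,0,0,-1,0,0,0,0,-1,0,0,0,0,-1,0,0,0,0,-1,0,0,0,0,-1,0,0,0,0,-1,0,0,0,0,-1,0,0,0,0,-1,0,0,0,0,-1,0,0,0,0,-1,0,0,0,0,-1,0,0,0,0,-1,0,0,0,0,-1,0,0,0,0,-1,0,0,0,0,-1,0,0,0,0,-1,0,0,0,0,-1,0,0,0,0,-1,0,0,0,0,-1]

```text
time: 5.85
ee_pos: [0.4413, -0.153, 0.2439]
eef_rot: [[-0.979, 0.202, -0.029], [0.202, 0.979, 0.019], [0.032, 0.013, -0.999]]
ft_force: [0.1, -0.1, 0.5]
finger_gap: 0.0857
```

```bash
python3 - <<'E'
from h import *
o=get_obs()
for k in('time','joint_pos','ee_pos','eef_rot'):print(k,np.round(o[k],4).tolist())
cv2.imwrite('pics/w1.png',grab_frame('wrist')[:,:,::-1])
E
```

```text
time 5.85
joint_pos [46.4992, 22.2279, -44.6366, 121.0307, 20.1533, 46.3647, 67.7272]
ee_pos [0.4413, -0.153, 0.2439]
eef_rot [[-0.9789, 0.2024, -0.0291], [0.2019, 0.9792, 0.019], [0.0324, 0.0127, -0.9994]]
```

View pics/w1.png

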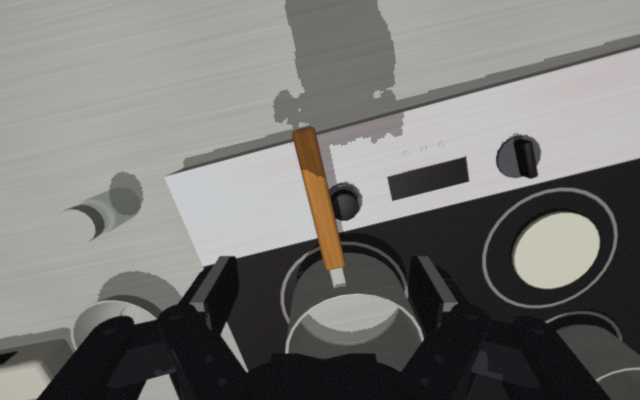

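The wrist view shows the handle from (303,130) to (340,270), the button at (346,203) and the dial at (518,157). Next I'll measure from it.

```bash
cat >> h.py <<'E'
def wray(uv,z,o):
    c=get_calibration('wrist');A=np.eye(4);A[:3,:3]=o['eef_rot'];A[:3,3]=o['ee_pos']
    T=A@np.array(c['tool_from_camera'])
    d=T[:3,:3]@np.array([(uv[0]-c['cx'])/c['fx'],(uv[1]-c['cy'])/c['fy'],1]);t=(z-T[2,3])/d[2]
    return T[:3,3]+t*d
def handle(img,f,roi,z=.129):
    hsv=cv2.cvtColor(img,cv2.COLOR_BGR2HSV)
    m=cv2.inRange(hsv,(5,110,50),(20,255,255));k=np.zeros_like(m);x0,y0,x1,y1=roi;k[y0:y1,x0:x1]=255;m&=k
    n,l,s,_=cv2.connectedComponentsWithStats(m);i=1+s[1:,4].argmax();v,u=np.nonzero(l==i)
    p=np.array([f((a,b),z)[:2] for a,b in zip(u,v)]);c=p.mean(0);V=np.linalg.svd(p-c,full_matrices=False)[2][0];t=(p-c)@V;w=(p-c)@np.array([-V[1],V[0]])
    return len(p),c+V*(t.min()+t.max())/2,V,np.ptp(t),np.ptp(w)
E
python3 - <<'E'
from h import *
o=get_obs();img=cv2.imread('pics/w1.png')
n,c,V,L,w=handle(img,lambda uv,z:wray(uv,z,o),(250,100,380,290))
if V[0]>0:V=-V
print(n,c,V,L,w,'axis',c-V*.1575,'ang',np.degrees(np.arctan2(V[1],V[0])))
print('button',wray((348,197),.072,o),'dial',wray((518,157),.055,o))
for uv in[(167,177),(203,265)]:print(wray(uv,.05,o))
print('spoon',wray((557,252),.061,o))
E
```

```text
Traceback (most recent call last):
  File "h.py", line 19, in handle
    p=np.array([f((a,b),z)[:2] for a,b in zip(u,v)]);c=p.mean(0);V=np.linalg.svd(p-c,full_matrices=False)[2][0];t=(p-c)@V;w=(p-c)@np.array([-V[1],V[0]])
                ~^^^^^^^^^
  File "h.py", line 11, in wray
    c=get_calibration('wrist');A=np.eye(4);A[:3,:3]=o['eef_rot'];A[:3,3]=o['ee_pos']
ValueError: time passes only in moves, steps and waits
```

```bash
python3 - <<'E'
s=open('h.py').read()
s=s.replace("get_calibration('wrist')","CAL('wrist')").replace("get_calibration(n)","CAL(n)").replace("from rig import *","from rig import *\nfrom functools import lru_cache\n@lru_cache\ndef CAL(n):return get_calibration(n)\ndef obs():\n    o=get_obs();return {k:np.array(v) for k,v in o.items()}")
open('h.py','w').write(s)
E
cat > m.py <<'E'
from h import *
o=obs();img=cv2.imread('pics/w1.png')
n,c,V,L,w=handle(img,lambda uv,z:wray(uv,z,o),(250,100,380,290))
if V[0]>0:V=-V
print(n,c,V,L,w,'axis',c-V*.1575,'ang',np.degrees(np.arctan2(V[1],V[0])))
print('button',wray((348,197),.072,o),'dial',wray((518,157),.055,o))
for uv in[(167,177),(203,265)]:print(wray(uv,.05,o))
print('spoon',wray((557,252),.061,o))
E
python3 m.py
```

```text
3075 [ 0.44450403 -0.15500718] [-0.99980361 -0.01981773] 0.13194936530207602 0.020300300963205356 axis [ 0.6019731  -0.15188589] ang -178.86445313949199
button [ 0.46220226 -0.12789616  0.072     ] dial [0.46004389 0.06362283 0.055     ]
[ 0.4053372  -0.32171743  0.05      ]
[ 0.51944474 -0.31699466  0.05      ]
spoon [0.5834009  0.10460928 0.061     ]
```

>>> play_rows:
  deltas: [0,0,0,0,-1,0,0,0,0,-1,0,0,0,0,-1,0,-0.5,-0.2,0.8,-0.2,0,0,0,1,0,0,0,0,1,0,0,0,0,1,0,0,0,0,0,0]

```text
time: 6.57
ee_pos: [0.4493, -0.1569, 0.1648]
eef_rot: [[-0.999, -0.02, -0.028], [-0.02, 1.0, 0.019], [0.028, 0.019, -0.999]]
ft_force: [0.0, -0.2, 0.1]
finger_gap: 0.0851
```

>>> play_rows:
  deltas: [0,0,0,1,0,0,0,0,1,0,0,0,0,0.6,0,0,0,0,0,0]

```text
time: 6.9
ee_pos: [0.4488, -0.1562, 0.1129]
eef_rot: [[-1.0, -0.014, -0.028], [-0.015, 1.0, 0.018], [0.028, 0.018, -0.999]]
ft_force: [-0.2, 0.7, -0.6]
finger_gap: 0.0855
```

>>> play_rows:
  deltas: [0.6,0,0,0,0,1,0,0,0,0,1,0,0,0,0,1,0,0,0,0,1,0,0,0,0,1,0,0,0,0]
  grip_force: 20

```text
time: 7.4
ee_pos: [0.4508, -0.1567, 0.1173]
eef_rot: [[-1.0, -0.012, -0.024], [-0.012, 1.0, 0.016], [0.023, 0.016, -1.0]]
ft_force: [-0.3, 1.4, -2.6]
finger_gap: 0.0197
```

```bash
python3 - <<'E'
from h import *
o=obs()
for k in('time','joint_pos','ee_pos','eef_rot','ft_force','wrist_torque','finger_gap'):print(k,np.round(o[k],4).tolist())
E
```

```text
time 7.4
joint_pos [38.6885, 33.5177, -36.8301, 127.1025, 37.0152, 31.9804, 64.3116]
ee_pos [0.4508, -0.1567, 0.1173]
eef_rot [[-0.9996, -0.012, -0.0237], [-0.0124, 0.9998, 0.0156], [0.0235, 0.0159, -0.9996]]
ft_force [-0.2827, 1.3808, -2.6428]
wrist_torque [0.1172, 0.0156, 0.2277]
finger_gap 0.0197
```

>>> play_rows:
  deltas: [1,0,0,0.15,0]

```text
time: 7.48
ee_pos: [0.4496, -0.1567, 0.115]
eef_rot: [[-1.0, -0.012, -0.025], [-0.012, 1.0, 0.015], [0.025, 0.015, -1.0]]
ft_force: [-8.8, 1.3, 13.0]
finger_gap: 0.0196
```

>>> play_rows:
  deltas: [1,0,0,0,0]

```text
time: 7.57
ee_pos: [0.4497, -0.1567, 0.1152]
eef_rot: [[-1.0, -0.012, -0.024], [-0.013, 1.0, 0.014], [0.024, 0.015, -1.0]]
ft_force: [2.7, -0.5, 2.2]
finger_gap: 0.0192
```

```bash
python3 - <<'E'
from h import *
for n in('top','scene'):
    f=grab_frame(n)[:,:,::-1]
    r=(f[100:290,225:445] if n=='top' else f[150:260,220:410])
    cv2.imwrite(f'pics/{n}1z.png',cv2.resize(r,None,fx=3,fy=3,interpolation=cv2.INTER_CUBIC))
E
```

```text
(no output)
```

View pics/scene1z.png

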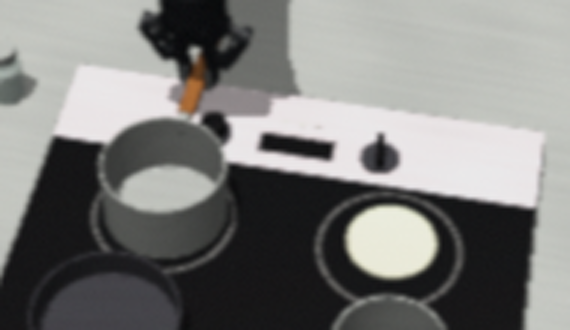

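>>> play_rows:
  deltas: [1,0,0.2,0.01,0.37,1,-0.01,0.27,0.01,0.5,1,-0.01,0.27,0.01,0.5,1,-0.01,0.27,0.01,0.5,1,-0.01,0.27,0.01,0.5]

```text
time: 8.08
ee_pos: [0.4508, -0.1361, 0.1152]
eef_rot: [[-0.985, 0.168, -0.027], [0.168, 0.986, 0.008], [0.028, 0.003, -1.0]]
ft_force: [-2.0, -3.4, 6.3]
finger_gap: 0.0199
```

>>> play_rows:
  deltas: [1,0,0.33,-0.01,0.44,1,0,0.33,-0.01,0.44,1,0,0.33,-0.01,0.44,1,0,0.33,0,0.44,1,0,0.33,0,0.44]

```text
time: 8.5
ee_pos: [0.4534, -0.1105, 0.1157]
eef_rot: [[-0.94, 0.339, -0.039], [0.339, 0.941, -0.001], [0.036, -0.014, -0.999]]
ft_force: [-3.2, -3.4, 4.7]
finger_gap: 0.0195
```

```bash
cat > ax.py <<'E'
from h import *
o=obs();x,y,z=o['eef_rot'].T;p=o['ee_pos']
a=p-.1524*x+.0027*y
print(o['time'],'p',p.round(4),'yaw',np.degrees(np.arctan2(x[1],x[0])).round(2),'axis-ring',(a[:2]-[.6026,-.1587]).round(4),'ft',o['ft_force'].round(1),'tq',o['wrist_torque'].round(2),'z',z.round(3),'q',o['joint_pos'].round(0))
E
python3 ax.py
```

```text
8.5 p [ 0.4534 -0.1105  0.1157] yaw 160.15 axis-ring [-0.005 -0.001] ft [-3.2 -3.4  4.7] tq [-0.66  0.69 -0.32] z [-0.039 -0.001 -0.999] q [ 28.  32. -30. 128.  32.  30.  42.]
```

>>> play_rows:
  deltas: [1,-0.05,0.33,0,0.44,1,-0.05,0.33,0,0.44,1,-0.05,0.33,0,0.44,1,-0.05,0.33,0,0.44,1,-0.05,0.33,0,0.44]

```text
time: 8.92
ee_pos: [0.4603, -0.0871, 0.1142]
eef_rot: [[-0.867, 0.495, -0.06], [0.497, 0.868, -0.011], [0.047, -0.039, -0.998]]
ft_force: [-6.9, -1.7, 8.0]
finger_gap: 0.0196
```

```bash
python3 ax.py; python3 - <<'E'
from h import *
f=grab_frame('top')[:,:,::-1]
cv2.imwrite(f'pics/top2z.png',cv2.resize(f[100:290,225:445],None,fx=3,fy=3,interpolation=cv2.INTER_CUBIC))
E
```

```text
8.9167 p [ 0.4603 -0.0871  0.1142] yaw 150.17 axis-ring [-0.009  -0.0018] ft [-6.9 -1.7  8. ] tq [-0.43  1.29 -0.3 ] z [-0.06  -0.011 -0.998] q [ 22.  32. -27. 128.  29.  30.  32.]
```

View pics/top2z.png

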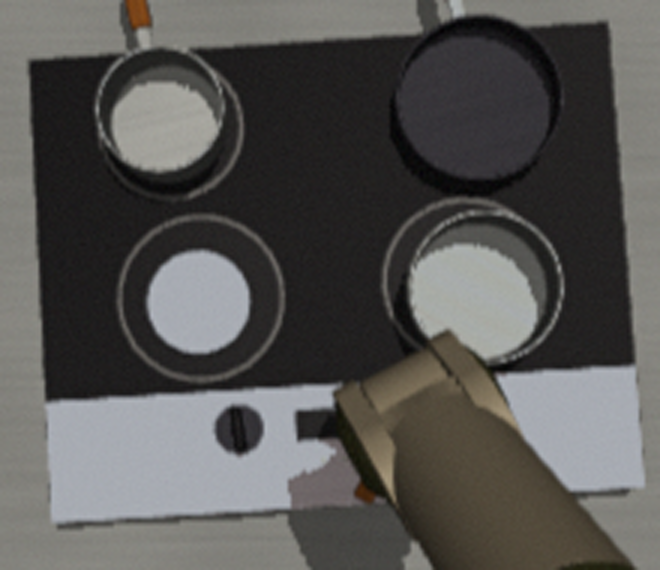

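The pan has shifted: its rim centre is near (387,196), about 12 mm off the ring centre towards the front right. I'll release it to drop the load, then measure.

>>> play_rows:
  deltas: [0.6,0,0,0,0,0.5,0,0,0,0,0.5,0,0,0,0]

```text
time: 9.22
ee_pos: [0.4606, -0.0861, 0.1142]
eef_rot: [[-0.865, 0.497, -0.061], [0.499, 0.867, -0.011], [0.047, -0.039, -0.998]]
ft_force: [-0.4, 0.2, -0.4]
finger_gap: 0.0432
```

```bash
python3 ax.py; python3 - <<'E'
from h import *
f=grab_frame('top')[:,:,::-1];cv2.imwrite('pics/top3.png',f)
cv2.imwrite(f'pics/top3z.png',cv2.resize(f[100:290,225:445],None,fx=3.6,fy=3.1,interpolation=cv2.INTER_CUBIC))
f=grab_frame('wrist')[:,:,::-1];cv2.imwrite('pics/w3.png',f)
E
```

```text
9.2167 p [ 0.4606 -0.0861  0.1142] yaw 150.05 axis-ring [-0.0087 -0.001 ] ft [-0.4  0.2 -0.4] tq [ 0.01 -0.05 -0.  ] z [-0.061 -0.011 -0.998] q [ 22.  32. -27. 128.  29.  30.  32.]
```

View pics/w3.png

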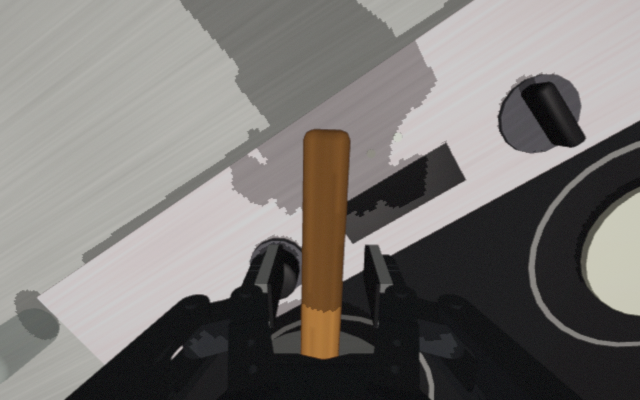

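View pics/top3z.png

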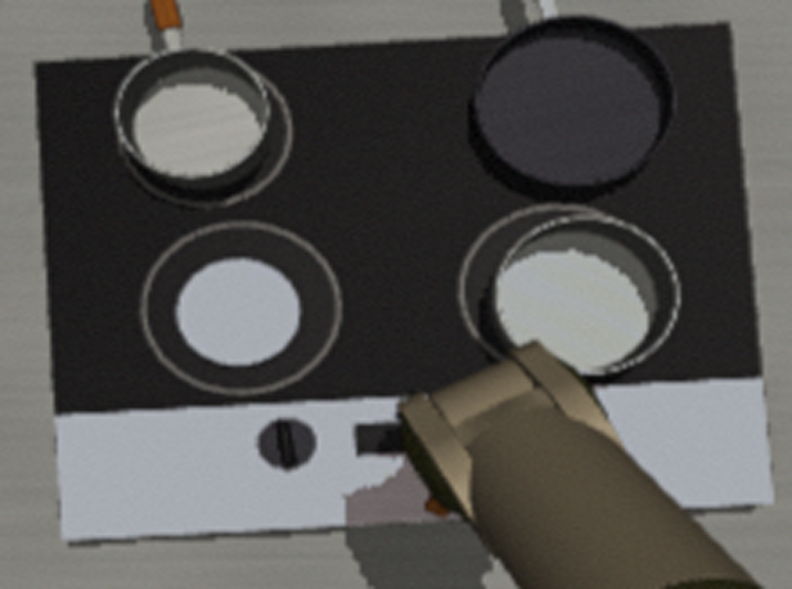

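```bash
cat > m3.py <<'E'
from h import *
import sys
o=obs();img=cv2.imread(sys.argv[1]);roi=tuple(map(int,sys.argv[2].split(',')))
n,c,V,L,w=handle(img,lambda uv,z:wray(uv,z,o),roi)
if V@(c-np.array([.6026,-.1587]))<0:V=-V
tip=c+V*L/2;a=tip-V*.225
print(n,'tip',tip.round(4),'L,w',L.round(4),w.round(4),'ang',np.degrees(np.arctan2(V[1],V[0])).round(2),'axis',a.round(4),'axis-ring',(a-[.6026,-.1587]).round(4))
x,y,z=o['eef_rot'].T;p=o['ee_pos'];d=p[:2]-a
g=p-.011*z;print('grasp pt',g.round(4),'radius',d@V,'lateral (left of V)',V[0]*d[1]-V[1]*d[0])
E
python3 m3.py pics/w3.png 280,110,380,300
python3 - <<'E'
from h import *
Z=lambda u,v:(225+u/3.6-.36,100+v/3.1-.34)
for uv in[(566,288),(589,297)]:print(ray('top',Z(*uv),.14)[:2])
E
```

```text
7251 tip [ 0.4014 -0.0497] L,w 0.0788 0.0191 ang 148.26 axis [ 0.5927 -0.168 ] axis-ring [-0.0099 -0.0093]
grasp pt [ 0.4613 -0.086   0.1252] radius 0.155407877114358 lateral (left of V) -0.00022116438341884814
[ 0.59910988 -0.15340707]
[ 0.59099361 -0.17061275]
```

>>> play_rows:
  deltas: [0.7,0,0,0,0.3,1,0,0,0,0.15,1,0,0,0,0,1,0,0,0,0,1,0,0,0,0]
  grip_force: 30

```text
time: 9.73
ee_pos: [0.4609, -0.0863, 0.1143]
eef_rot: [[-0.847, 0.528, -0.06], [0.529, 0.849, -0.01], [0.046, -0.04, -0.998]]
ft_force: [-0.8, 0.3, -1.4]
finger_gap: 0.0197
```

```bash
cat > ax.py <<'E'
from h import *
import sys
R,lat,dphi=map(float,sys.argv[1:4])   # TCP in pan polar coords, handle angle minus tool yaw
n=int(sys.argv[4]);st=float(sys.argv[5])
o=obs();x,y,z=o['eef_rot'].T;p=o['ee_pos'];ring=np.array([.6026,-.1587])
yaw=np.degrees(np.arctan2(x[1],x[0]))
def tcp(phi):
    V=np.array([np.cos(phi),np.sin(phi)]);return V*R+np.array([-V[1],V[0]])*lat
ph=np.radians(yaw+dphi);a=p[:2]-tcp(ph)
print(o['time'],'p',p.round(4),'handle',np.degrees(ph).round(2),'axis-ring',(a-ring).round(4),'ft',o['ft_force'].round(1),'tq',o['wrist_torque'].round(2),'z',z.round(3),'gap',o['finger_gap'].round(4),'q',o['joint_pos'].round(0))
for i in range(1,n+1):
    # per-row: n rows of st degrees, axis back to ring over the n rows
    f=lambda k:ring+(a-ring)*(1-k/n)+tcp(ph-np.radians(st*k))
    d=f(i)-f(i-1);yw=np.radians(yaw-st*(i-1));xx=np.array([np.cos(yw),np.sin(yw)]);yy=np.array([xx[1],-xx[0]])
    print('row',(d@xx/.02).round(2),(d@yy/.02).round(2),st/4)
E
python3 ax.py .1554 -.0002 0 5 3
```

```text
9.7333 p [ 0.4609 -0.0863  0.1143] handle 148.02 axis-ring [-0.01   -0.0101] ft [-0.8  0.3 -1.4] tq [ 0.23 -0.11  0.02] z [-0.06  -0.01  -0.998] gap 0.0197 q [ 22.  32. -26. 128.  29.  30.  31.]
row -0.04 0.54 0.75
row -0.04 0.55 0.75
row -0.03 0.55 0.75
row -0.02 0.55 0.75
row -0.01 0.55 0.75
```

>>> play_rows:
  deltas: [1,-0.06,0.6,-0.02,0.68,1,-0.06,0.6,-0.02,0.68,1,-0.05,0.6,-0.02,0.68,1,-0.05,0.6,-0.02,0.68]

```text
time: 10.07
ee_pos: [0.4834, -0.0546, 0.1127]
eef_rot: [[-0.721, 0.689, -0.078], [0.692, 0.722, -0.016], [0.045, -0.065, -0.997]]
ft_force: [-7.1, -1.3, 7.7]
finger_gap: 0.0193
```

```bash
python3 ax.py .1554 -.0002 0 5 3
```

```text
10.0667 p [ 0.4834 -0.0546  0.1127] handle 136.17 axis-ring [-0.0073 -0.0037] ft [-7.1 -1.3  7.7] tq [-0.26  1.19 -0.47] z [-0.078 -0.016 -0.997] gap 0.0193 q [ 15.  33. -23. 125.  25.  32.  20.]
row -0.04 0.48 0.75
row -0.03 0.48 0.75
row -0.03 0.49 0.75
row -0.03 0.49 0.75
row -0.02 0.49 0.75
```

>>> play_rows:
  deltas: [1,-0.06,0.55,-0.09,0.68,1,-0.06,0.55,-0.04,0.68,1,-0.05,0.55,-0.04,0.68,1,-0.05,0.55,-0.04,0.68]

```text
time: 10.4
ee_pos: [0.5109, -0.0293, 0.1129]
eef_rot: [[-0.564, 0.82, -0.096], [0.825, 0.565, -0.02], [0.038, -0.091, -0.995]]
ft_force: [-6.7, 0.6, 5.3]
finger_gap: 0.0197
```

```bash
python3 ax.py .1554 -.0002 0 5 3
```

```text
10.4 p [ 0.5109 -0.0293  0.1129] handle 124.37 axis-ring [-0.0041  0.0011] ft [-6.7  0.6  5.3] tq [-0.06  1.13 -0.56] z [-0.096 -0.02  -0.995] gap 0.0197 q [ 10.  34. -20. 121.  20.  34.  10.]
row -0.04 0.43 0.75
row -0.04 0.44 0.75
row -0.04 0.44 0.75
row -0.04 0.44 0.75
row -0.04 0.44 0.75
```

>>> play_rows:
  deltas: [0.6,0,0,0,0,0.5,0,0,0,0,0.5,0,0,0,0]

```text
time: 10.65
ee_pos: [0.5118, -0.0278, 0.1127]
eef_rot: [[-0.566, 0.819, -0.095], [0.824, 0.567, -0.02], [0.038, -0.09, -0.995]]
ft_force: [-0.1, 0.3, 0.1]
finger_gap: 0.0424
```

```bash
python3 ax.py .1554 -.0002 0 1 3; python3 - <<'E'
from h import *
f=grab_frame('wrist')[:,:,::-1];cv2.imwrite('pics/w4.png',f)
f=grab_frame('top')[:,:,::-1]
cv2.imwrite(f'pics/top4z.png',cv2.resize(f[100:290,225:445],None,fx=3.6,fy=3.1,interpolation=cv2.INTER_CUBIC))
E
python3 m3.py pics/w4.png 280,90,380,300
```

```text
10.65 p [ 0.5118 -0.0278  0.1127] handle 124.5 axis-ring [-0.0029  0.0027] ft [-0.1  0.3  0.1] tq [ 0.07 -0.13  0.04] z [-0.095 -0.02  -0.995] gap 0.0424 q [ 10.  34. -20. 121.  20.  34.  10.]
row -0.2 0.45 0.75
7287 tip [0.4768 0.03  ] L,w 0.0764 0.0195 ang 121.63 axis [ 0.5948 -0.1616] axis-ring [-0.0078 -0.0029]
grasp pt [ 0.5127 -0.028   0.1237] radius 0.15719230033888476 lateral (left of V) 0.0008467835970056292
```

View pics/w4.png

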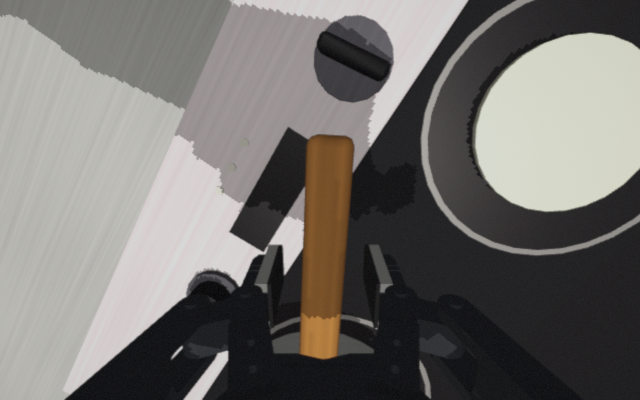

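View pics/top4z.png

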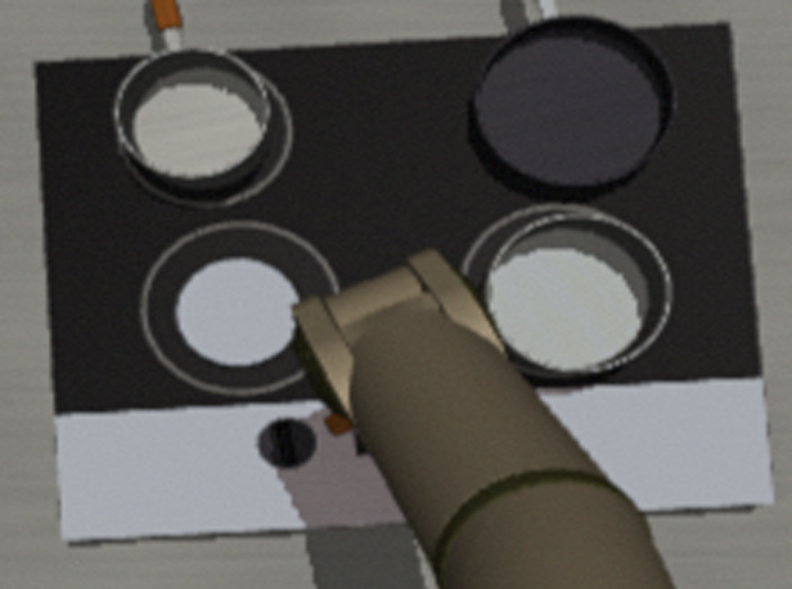

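>>> play_rows:
  deltas: [0.69,0,0,0,0.35,0.69,0,0,0,0.35,0.69,0,0.2,-0.02,0.1,0.69,-0.02,0.45,-0.04,0.72,0.69,-0.02,0.45,-0.04,0.72,0.69,-0.02,0.45,-0.04,0.72,0.69,-0.02,0.45,-0.04,0.72]

```text
time: 11.33
ee_pos: [0.5459, -0.0139, 0.1125]
eef_rot: [[-0.322, 0.941, -0.1], [0.947, 0.322, -0.021], [0.012, -0.102, -0.995]]
ft_force: [-0.6, -0.8, 0.9]
finger_gap: 0.0267
```

```bash
python3 ax.py .157 0 0 1 3; python3 - <<'E'
from h import *
f=grab_frame('wrist')[:,:,::-1];cv2.imwrite('pics/w5.png',f)
E
python3 m3.py pics/w5.png 240,80,400,300
```

```text
11.3333 p [ 0.5459 -0.0139  0.1125] handle 108.79 axis-ring [-0.0061 -0.0038] ft [-0.6 -0.8  0.9] tq [ 0.05  0.22 -0.05] z [-0.1   -0.021 -0.995] gap 0.0267 q [  6.  35. -16. 117.  16.  37.  -2.]
row 0.07 0.76 0.75
7659 tip [0.5239 0.0527] L,w 0.0778 0.0198 ang 109.03 axis [ 0.5973 -0.16  ] axis-ring [-0.0053 -0.0013]
grasp pt [ 0.549  -0.0126  0.1235] radius 0.15515508455840804 lateral (left of V) -0.0013258841080420747
```

View pics/w5.png

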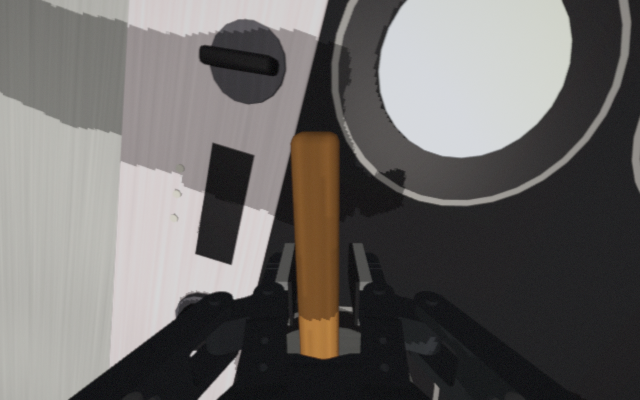

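>>> play_rows:
  deltas: [0.69,-0.02,0.45,-0.045,0.7,0.69,-0.02,0.45,-0.045,0.7,0.69,-0.02,0.45,-0.045,0.7,0.69,-0.02,0.45,-0.045,0.7,0.69,0,0.4,-0.045,0.6,0.69,0,0,0,0]

```text
time: 11.88
ee_pos: [0.5912, -0.0043, 0.1121]
eef_rot: [[-0.082, 0.991, -0.102], [0.997, 0.08, -0.022], [-0.013, -0.103, -0.995]]
ft_force: [0.1, 0.2, -0.7]
finger_gap: 0.0263
```

```bash
python3 ax.py .157 0 0 1 3; python3 - <<'E'
from h import *
f=grab_frame('wrist')[:,:,::-1];cv2.imwrite('pics/w6.png',f)
E
python3 m3.py pics/w6.png 240,80,400,300
```

```text
11.8833 p [ 0.5912 -0.0043  0.1121] handle 94.72 axis-ring [ 0.0015 -0.0021] ft [ 0.1  0.2 -0.7] tq [ 0.03 -0.16 -0.01] z [-0.102 -0.022 -0.995] gap 0.0263 q [  2.  37. -12. 111.  12.  40. -12.]
row 0.1 0.34 0.75
7545 tip [0.586  0.0651] L,w 0.0774 0.0196 ang 93.01 axis [ 0.5978 -0.1596] axis-ring [-0.0048 -0.0009]
grasp pt [ 0.5915 -0.0042  0.123 ] radius 0.15535588388685595 lateral (left of V) -0.0006695729564576165
```

>>> play_rows:
  deltas: [0.3,0,0,0,0,0,0,0,0,0,0,0,0,0,0,0,0,0,-0.8,0,0,0,0,-1,0,0,0,0,-1,0,0,0,0,-1,0,0,0,0,-1,0,0,0,0,0,0]

```text
time: 12.68
ee_pos: [0.5955, -0.0038, 0.2099]
eef_rot: [[-0.094, 0.99, -0.109], [0.996, 0.092, -0.023], [-0.012, -0.111, -0.994]]
ft_force: [0.8, -0.6, -0.1]
finger_gap: 0.0853
```

```bash
python3 ax.py .157 0 0 0 3; python3 - <<'E'
from h import *
f=grab_frame('top')[:,:,::-1];cv2.imwrite('pics/top7.png',f)
cv2.imwrite(f'pics/top7z.png',cv2.resize(f[100:290,225:445],None,fx=3.6,fy=3.1,interpolation=cv2.INTER_CUBIC))
E
```

```text
12.6833 p [ 0.5955 -0.0038  0.2099] handle 95.37 axis-ring [ 0.0076 -0.0014] ft [ 0.8 -0.6 -0.1] tq [ 0.02 -0.24 -0.  ] z [-0.109 -0.023 -0.994] gap 0.0853 q [  4.  30. -13. 106.   9.  51.  -9.]
```

View pics/top7z.png

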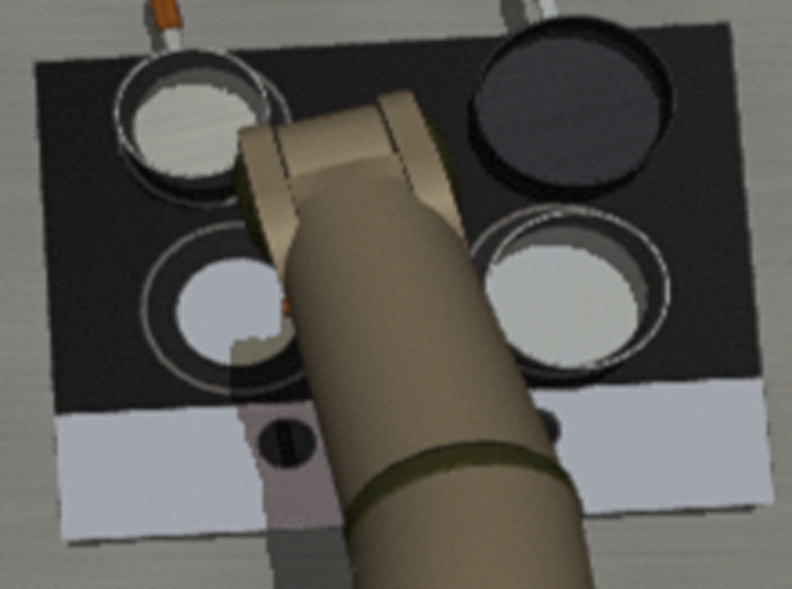

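>>> play_rows:
  deltas: [0,-0.95,-0.75,0.05,0,0,-0.95,-0.75,0.05,0,0.5,-0.95,-0.75,0.05,0,1,-0.95,-0.75,0.05,0,1,-0.95,-0.75,0.05,0,1,-0.95,-0.75,0.05,0,1,-0.95,-0.75,0.05,0,1,-0.95,-0.75,0.05,0,1,-0.95,-0.75,0.05,0,1,0,0,0,0]

```text
time: 13.57
ee_pos: [0.4641, -0.1928, 0.2086]
eef_rot: [[-0.103, 0.987, -0.122], [0.995, 0.101, -0.02], [-0.008, -0.123, -0.992]]
ft_force: [-0.5, 0.9, -1.0]
finger_gap: -0.0
```

```bash
python3 ax.py .157 0 0 0 3; python3 - <<'E'
from h import *
f=grab_frame('wrist')[:,:,::-1];cv2.imwrite('pics/w8.png',f)
E
```

```text
13.5667 p [ 0.4641 -0.1928  0.2086] handle 95.9 axis-ring [-0.1223 -0.1903] ft [-0.5  0.9 -1. ] tq [ 0.01 -0.1   0.02] z [-0.122 -0.02  -0.992] gap -0.0 q [ 23.  24. -12. 118.  11.  45.  10.]
```

View pics/w8.png

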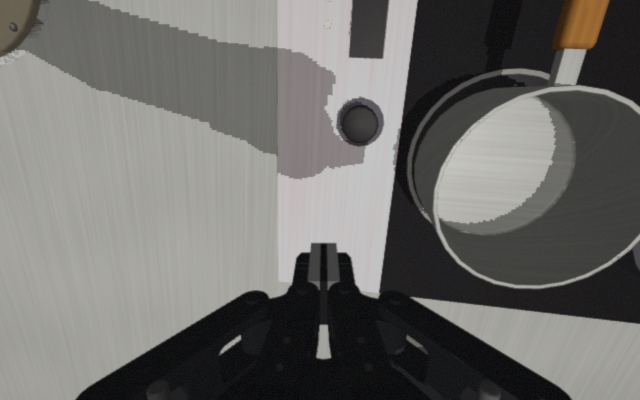

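```bash
python3 - <<'E'
from h import *
f=cv2.imread('pics/w8.png')
cv2.imwrite('pics/w8z.png',cv2.resize(f[80:170,300:420],None,fx=6,fy=6,interpolation=cv2.INTER_CUBIC))
E
```

```text
(no output)
```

View pics/w8z.png

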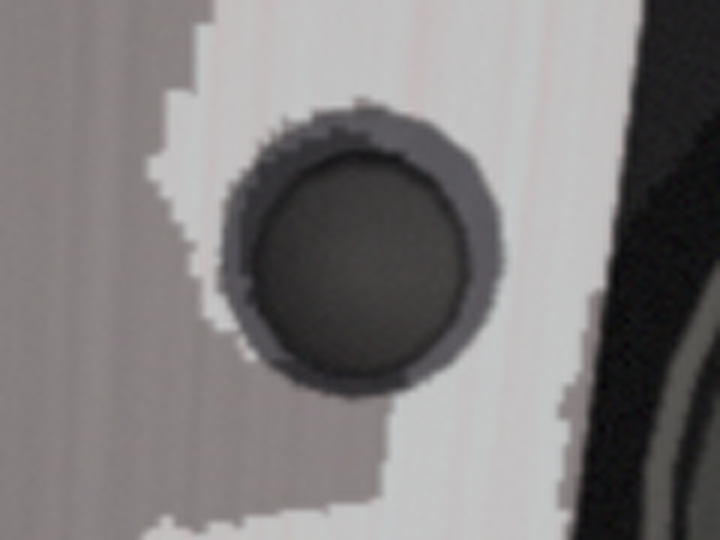

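```bash
python3 - <<'E'
from h import *
o=obs()
print('cap',wray((359.5,123.6),.072,o),'collar',wray((360,121.3),.056,o))
b=np.array([.47,-.135])
x,y,z=o['eef_rot'].T;tip=o['ee_pos']+.008*z;print('tip',tip)
c=wray((359.5,123.6),.072,o)
for h in(.09,): 
    d=c+[0,0,h-.072]-tip;print('delta tool to tip z',h,[(d@a/.02).round(2) for a in(x,y,z)])
for w in((0,0,-.02),(0,0,-.004),(0,0,-.001)):print(w,[(np.array(w)@a/.02).round(3) for a in(x,y,z)])
E
```

```text
cap [ 0.47393192 -0.13150394  0.072     ] collar [ 0.47416348 -0.13097897  0.056     ]
tip [ 0.46431742 -0.19113953  0.20056937]
delta tool to tip z 0.09 [np.float64(2.95), np.float64(1.46), np.float64(5.37)]
(0, 0, -0.02) [np.float64(0.007), np.float64(0.122), np.float64(0.992)]
(0, 0, -0.004) [np.float64(0.001), np.float64(0.024), np.float64(0.198)]
(0, 0, -0.001) [np.float64(0.0), np.float64(0.006), np.float64(0.05)]
```

>>> play_rows:
  deltas: [1,0,0,0,-1,1,0,0,0,-1,1,0,0,0,-1,1,0,0,0,-1,1,0,0,0,-1,1,0,0,0,-1,1,0,0,0,-1,1,0,0,0,-1,1,0,0,0,-1,1,0,0,0,-1,1,0,0,0,-1,1,0,0,0,-1,1,0,0,0,-1,1,0,0,0,-1,1,0,0,0,-1,1,0,0,0,-1,1,0,0,0,-1,1,0,0,0,-1,1,0,0,0,-1,1,0,0,0,0]

```text
time: 15.28
ee_pos: [0.4659, -0.1715, 0.1965]
eef_rot: [[-0.99, 0.046, -0.13], [0.047, 0.999, -0.006], [0.13, -0.012, -0.991]]
ft_force: [0.8, 0.2, 0.5]
finger_gap: 0.0
```

```bash
cat > bt.py <<'E'
from h import *
import sys
o=obs();x,y,z=o['eef_rot'].T;tip=o['ee_pos']+.008*z
h=float(sys.argv[1]);d=np.array([.472,-.1313,h])-tip
print(o['time'],'tip',tip.round(4),'z',z.round(3),'ft',o['ft_force'].round(1),'need',[float((d@a/.02).round(2)) for a in(x,y,z)],'per -1mm',[float((-.001*a[2]/.02).round(4)) for a in (x,y,z)],o['joint_pos'].round(0))
E
python3 bt.py .09
```

```text
15.2833 tip [ 0.4648 -0.1715  0.1886] z [-0.13  -0.006 -0.991] ft [0.8 0.2 0.5] need [-0.9, 2.09, 4.83] per -1mm [-0.0065, 0.0006, 0.0496] [ 37.  28. -35. 118.  23.  48.  76.]
```

>>> play_rows:
  deltas: [1,-0.2,0.7,0.5,0,1,-0.2,0.7,0.8,0,1,-0.2,0.6,0.8,0,1,-0.2,0,0.8,0,1,-0.1,0,0.8,0,1,0,0,0,0,1,0,0,0,0]

```text
time: 15.87
ee_pos: [0.4773, -0.1264, 0.1158]
eef_rot: [[-0.99, 0.056, -0.13], [0.057, 0.998, -0.002], [0.129, -0.009, -0.992]]
ft_force: [0.3, 0.2, 0.9]
finger_gap: -0.0002
```

```bash
python3 bt.py .08;python3 - <<'E'
from h import *
f=grab_frame('wrist')[:,:,::-1];cv2.imwrite('pics/w9.png',f)
f=grab_frame('scene')[:,:,::-1];cv2.imwrite('pics/s9z.png',cv2.resize(f[130:280,200:410],None,fx=3.6,fy=3.6,interpolation=cv2.INTER_CUBIC))
E
```

```text
15.8667 tip [ 0.4763 -0.1264  0.1079] z [-0.13  -0.002 -0.992] ft [0.3 0.2 0.9] need [0.02, -0.24, 1.41] per -1mm [-0.0065, 0.0005, 0.0496] [ 29.  35. -31. 122.  28.  39.  65.]
```

View pics/w9.png

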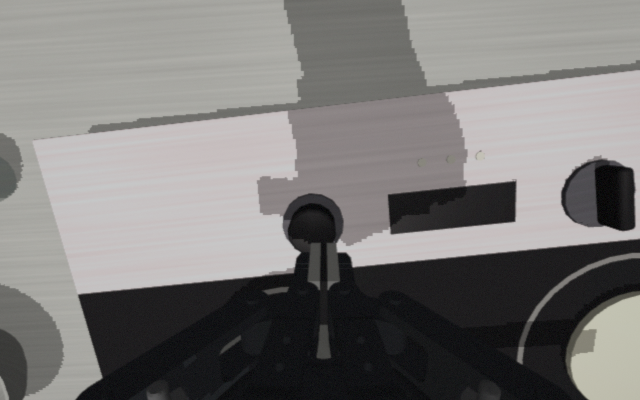

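View pics/s9z.png

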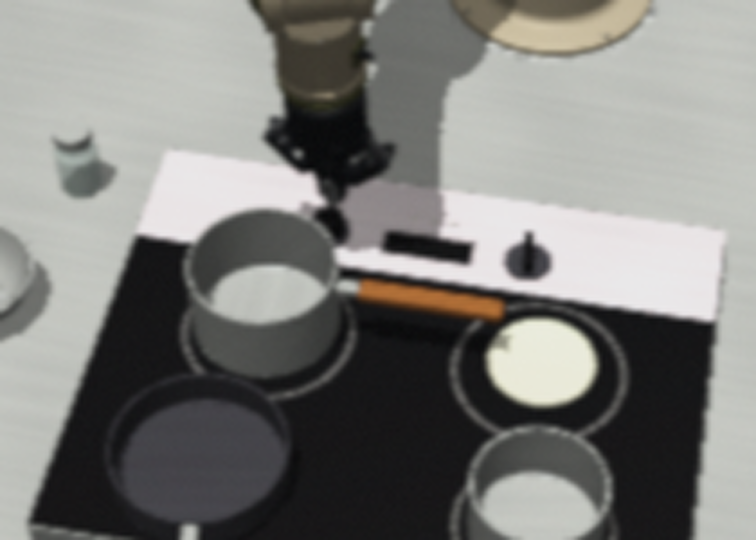

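>>> play_rows:
  deltas: [1,-0.05,-0.24,0.5,0,1,-0.1,0,0.6,0,1,0,0,0,0,1,0,0,0,0]

```text
time: 16.3
ee_pos: [0.4785, -0.1335, 0.0944]
eef_rot: [[-0.99, 0.06, -0.125], [0.061, 0.998, -0.004], [0.124, -0.011, -0.992]]
ft_force: [0.3, -0.7, -0.3]
finger_gap: 0.0002
```

```bash
python3 bt.py .076
```

```text
16.3 tip [ 0.4775 -0.1336  0.0865] z [-0.125 -0.004 -0.992] ft [ 0.3 -0.7 -0.3] need [0.21, 0.1, 0.55] per -1mm [-0.0062, 0.0006, 0.0496] [ 28.  37. -29. 122.  30.  36.  63.]
```

>>> play_rows:
  deltas: [1,0.12,0.1,0.25,0,1,0,0,0.05,0,1,0,0,0.05,0]

```text
time: 16.55
ee_pos: [0.4751, -0.1316, 0.0874]
eef_rot: [[-0.99, 0.061, -0.124], [0.062, 0.998, -0.004], [0.124, -0.011, -0.992]]
ft_force: [-0.3, -0.1, -0.3]
finger_gap: -0.0001
```

>>> play_rows:
  deltas: [1,0,0,0.05,0]

```text
time: 16.63
ee_pos: [0.4748, -0.1315, 0.0863]
eef_rot: [[-0.99, 0.061, -0.124], [0.061, 0.998, -0.004], [0.124, -0.011, -0.992]]
ft_force: [1.0, -0.7, -0.5]
finger_gap: -0.0002
```

>>> play_rows:
  deltas: [1,0,0,0.05,0]

```text
time: 16.72
ee_pos: [0.4748, -0.1314, 0.0853]
eef_rot: [[-0.99, 0.06, -0.124], [0.061, 0.998, -0.004], [0.124, -0.011, -0.992]]
ft_force: [0.8, 1.3, -0.1]
finger_gap: -0.0004
```

>>> play_rows:
  deltas: [1,0,0,0.05,0]

```text
time: 16.8
ee_pos: [0.4747, -0.1314, 0.0843]
eef_rot: [[-0.99, 0.06, -0.124], [0.061, 0.998, -0.004], [0.123, -0.011, -0.992]]
ft_force: [0.1, -0.5, -0.3]
finger_gap: 0.0
```

>>> play_rows:
  deltas: [1,0,0,0.05,0]

```text
time: 16.88
ee_pos: [0.4747, -0.1314, 0.0834]
eef_rot: [[-0.99, 0.06, -0.124], [0.061, 0.998, -0.004], [0.123, -0.011, -0.992]]
ft_force: [0.5, 0.0, 0.4]
finger_gap: -0.0003
```

>>> play_rows:
  deltas: [1,0,0,0.05,0]

```text
time: 16.97
ee_pos: [0.4747, -0.1314, 0.0824]
eef_rot: [[-0.991, 0.06, -0.123], [0.061, 0.998, -0.004], [0.123, -0.011, -0.992]]
ft_force: [0.5, -0.7, 1.4]
finger_gap: -0.0
```

>>> play_rows:
  deltas: [1,0,0,0.05,0]

```text
time: 17.05
ee_pos: [0.4747, -0.1314, 0.0814]
eef_rot: [[-0.991, 0.06, -0.123], [0.061, 0.998, -0.004], [0.123, -0.011, -0.992]]
ft_force: [-0.3, -0.5, 2.6]
finger_gap: -0.0002
```

>>> play_rows:
  deltas: [1,0,0,0.05,0]

```text
time: 17.13
ee_pos: [0.4747, -0.1314, 0.0805]
eef_rot: [[-0.991, 0.06, -0.123], [0.061, 0.998, -0.004], [0.122, -0.011, -0.992]]
ft_force: [-0.4, 0.3, 2.4]
finger_gap: -0.0
```

>>> play_rows:
  deltas: [1,0,0,0.04,0]

```text
time: 17.22
ee_pos: [0.4747, -0.1314, 0.0797]
eef_rot: [[-0.991, 0.06, -0.123], [0.061, 0.998, -0.004], [0.122, -0.011, -0.992]]
ft_force: [0.2, 0.5, 2.3]
finger_gap: 0.0002
```

>>> play_rows:
  deltas: [1,0,0,0.04,0]

```text
time: 17.3
ee_pos: [0.4747, -0.1314, 0.0789]
eef_rot: [[-0.991, 0.06, -0.122], [0.061, 0.998, -0.004], [0.122, -0.012, -0.992]]
ft_force: [0.0, 0.2, 4.4]
finger_gap: -0.0001
```

>>> play_rows:
  deltas: [1,0,0,0.04,0]

```text
time: 17.38
ee_pos: [0.4748, -0.1314, 0.0784]
eef_rot: [[-0.991, 0.06, -0.122], [0.061, 0.998, -0.004], [0.121, -0.012, -0.993]]
ft_force: [-2.1, -0.1, 10.1]
finger_gap: -0.0002
```

>>> play_rows:
  deltas: [1,0,0,0,0]

```text
time: 17.47
ee_pos: [0.4748, -0.1314, 0.0787]
eef_rot: [[-0.991, 0.06, -0.122], [0.061, 0.998, -0.005], [0.121, -0.012, -0.993]]
ft_force: [-2.1, 0.2, 9.9]
finger_gap: 0.0003
```

>>> play_rows:
  deltas: [1,0,0,-0.01,0]

```text
time: 17.55
ee_pos: [0.4747, -0.1314, 0.0791]
eef_rot: [[-0.991, 0.06, -0.122], [0.061, 0.998, -0.005], [0.121, -0.013, -0.993]]
ft_force: [-0.1, 0.2, 3.7]
finger_gap: 0.0001
```

>>> play_rows:
  deltas: [1,0,0,0,0]

```text
time: 17.63
ee_pos: [0.4747, -0.1314, 0.0792]
eef_rot: [[-0.991, 0.06, -0.122], [0.061, 0.998, -0.005], [0.121, -0.013, -0.993]]
ft_force: [0.1, 0.1, 3.2]
finger_gap: 0.0002
```

>>> play_rows:
  deltas: [1,0,0,0.02,0]

```text
time: 17.72
ee_pos: [0.4747, -0.1314, 0.0789]
eef_rot: [[-0.991, 0.06, -0.122], [0.061, 0.998, -0.005], [0.121, -0.013, -0.993]]
ft_force: [-0.4, 0.1, 5.2]
finger_gap: 0.0001
```

>>> play_rows:
  deltas: [1,0,0,0.01,0]

```text
time: 17.8
ee_pos: [0.4747, -0.1314, 0.0788]
eef_rot: [[-0.991, 0.06, -0.122], [0.061, 0.998, -0.005], [0.121, -0.013, -0.993]]
ft_force: [-1.5, -0.4, 7.4]
finger_gap: -0.0001
```

>>> play_rows:
  deltas: [1,0,0,0.01,0]

```text
time: 17.88
ee_pos: [0.4748, -0.1313, 0.0787]
eef_rot: [[-0.991, 0.06, -0.121], [0.061, 0.998, -0.006], [0.121, -0.013, -0.993]]
ft_force: [-2.1, 0.5, 8.5]
finger_gap: -0.0001
```

>>> play_rows:
  deltas: [1,0,0,0.004,0,1,0,0,0.004,0]

```text
time: 18.05
ee_pos: [0.4747, -0.1314, 0.0789]
eef_rot: [[-0.991, 0.06, -0.121], [0.061, 0.998, -0.006], [0.121, -0.013, -0.993]]
ft_force: [-1.2, 0.4, 6.3]
finger_gap: 0.0002
```

>>> play_rows:
  deltas: [1,0,0,0.005,0,1,0,0,0.005,0,1,0,0,0.005,0]

```text
time: 18.3
ee_pos: [0.4747, -0.1314, 0.0789]
eef_rot: [[-0.991, 0.06, -0.121], [0.061, 0.998, -0.006], [0.121, -0.014, -0.993]]
ft_force: [-0.5, -0.8, 6.1]
finger_gap: -0.0002
```

Steady at about 6 N on the halfway stop. I'll keep holding.

>>> play_rows:
  deltas: [1,0,0,0.005,0,1,0,0,0.005,0,1,0,0,0.005,0,1,0,0,0.005,0,1,0,0,0.005,0,1,0,0,0.005,0]

```text
time: 18.8
ee_pos: [0.4747, -0.1313, 0.0788]
eef_rot: [[-0.991, 0.06, -0.121], [0.061, 0.998, -0.007], [0.12, -0.014, -0.993]]
ft_force: [-0.8, 0.6, 6.1]
finger_gap: 0.0002
```

>>> play_rows:
  deltas: [1,0,0,0.005,0,1,0,0,0.005,0,1,0,0,0.005,0,1,0,0,0.005,0,1,0,0,0.005,0,1,0,0,0.005,0]

```text
time: 19.3
ee_pos: [0.4747, -0.1313, 0.0788]
eef_rot: [[-0.991, 0.06, -0.12], [0.061, 0.998, -0.008], [0.12, -0.015, -0.993]]
ft_force: [-0.8, 0.3, 6.2]
finger_gap: -0.0001
```

>>> play_rows:
  deltas: [1,0,0,0.005,0,1,0,0,0.005,0,1,0,0,0.005,0,1,0,0,0.005,0,1,0,0,0.005,0]

```text
time: 19.72
ee_pos: [0.4747, -0.1313, 0.0788]
eef_rot: [[-0.991, 0.06, -0.12], [0.061, 0.998, -0.008], [0.119, -0.016, -0.993]]
ft_force: [-1.3, 0.4, 6.6]
finger_gap: -0.0003
```

>>> play_rows:
  deltas: [1,0,0,0.1,0,1,0,0,0.1,0]

```text
time: 19.88
ee_pos: [0.4748, -0.1313, 0.0757]
eef_rot: [[-0.991, 0.06, -0.119], [0.062, 0.998, -0.009], [0.118, -0.016, -0.993]]
ft_force: [-1.7, -0.6, 12.9]
finger_gap: 0.0001
```

>>> play_rows:
  deltas: [1,0,0,0.1,0]

```text
time: 19.97
ee_pos: [0.4748, -0.1313, 0.0742]
eef_rot: [[-0.991, 0.06, -0.118], [0.062, 0.998, -0.01], [0.117, -0.017, -0.993]]
ft_force: [-1.3, 1.0, 15.3]
finger_gap: -0.0002
```

>>> play_rows:
  deltas: [1,0,0,0.1,0]

```text
time: 20.05
ee_pos: [0.4749, -0.1313, 0.0731]
eef_rot: [[-0.991, 0.06, -0.117], [0.062, 0.998, -0.01], [0.116, -0.017, -0.993]]
ft_force: [-4.0, 0.3, 36.7]
finger_gap: 0.0001
```

>>> play_rows:
  deltas: [1,0,0,-0.1,0,1,0,0,-0.3,0,1,0.02,0,-0.5,0,1,0.05,0,-0.8,0,1,0.05,0,-1,0,1,0.05,0,-1,0,1,0,0,-1,0,1,0,0,-1,0,1,0,0,-1,0,1,0,0,0,0]

```text
time: 20.88
ee_pos: [0.4863, -0.1287, 0.2138]
eef_rot: [[-0.991, 0.058, -0.122], [0.06, 0.998, -0.009], [0.121, -0.016, -0.992]]
ft_force: [1.6, -0.3, 0.8]
finger_gap: 0.0001
```

```bash
python3 bt.py .1; python3 - <<'E'
from h import *
f=grab_frame('wrist')[:,:,::-1];cv2.imwrite('pics/w10.png',f)
f=grab_frame('scene')[:,:,::-1];cv2.imwrite('pics/s10z.png',cv2.resize(f[130:330,180:410],None,fx=3,fy=3,interpolation=cv2.INTER_CUBIC))
E
```

```text
20.8833 tip [ 0.4853 -0.1288  0.2058] z [-0.122 -0.009 -0.992] ft [ 1.6 -0.3  0.8] need [0.01, -0.08, 5.33] per -1mm [-0.0061, 0.0008, 0.0496] [ 33.  27. -36. 116.  21.  50.  71.]
```

View pics/w10.png

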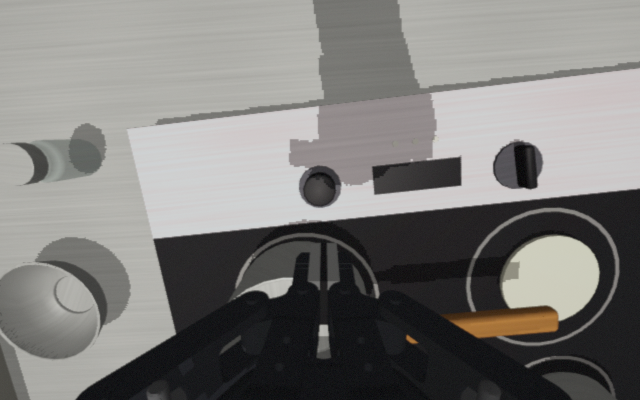

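View pics/s10z.png

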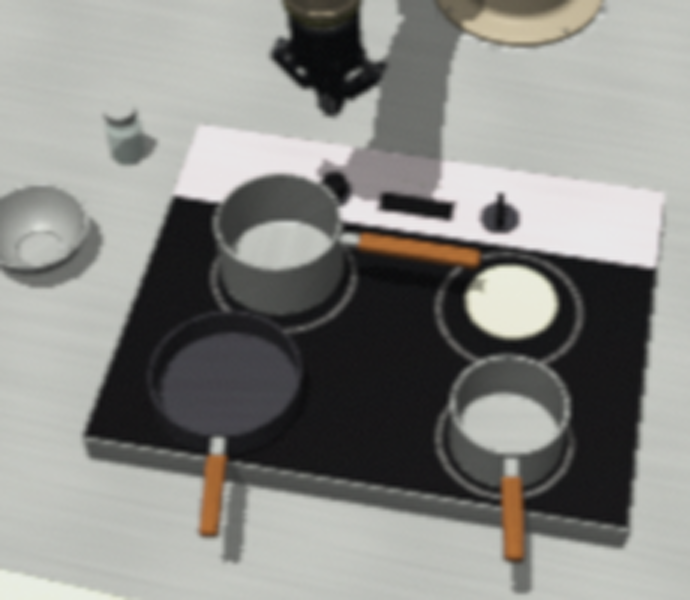

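```bash
python3 - <<'E'
from h import *
f=grab_frame('scene')[:,:,::-1].copy()
n,c,V,L,w=handle(f,lambda uv,z:ray('scene',uv,z),(290,195,345,225))
if V[1]<0:V=-V
print(n,'mid',c,'L',L,'ang',np.degrees(np.arctan2(V[1],V[0])),'axis-ring',c-V*.1575-[.6026,-.1587])
print(sign_off())
E
```

```text
288 mid [ 0.59526714 -0.00302416] L 0.1346454628906254 ang 92.54624423309644 axis-ring [-0.00033581 -0.00166866]
the job is handed in; nothing more can be done
None
```

The job is handed in. The saucepan's handle now lies across the cooktop and the hob button has been pressed in two stages, all in about 21 s of the 64 s allowed. The hand-in reports no verdict.

**Pan:**
- I swung the handle inward, first gripping it and then pushing it with the fingers loosely around it.
- **Mid-swing slip:** about a third of the way round, the pan drifted roughly 13 mm off its ring's centre, so its edge stood about 1–2 mm past the ring line. I brought it back during the rest of the swing. It was never deliberately lifted, but while gripped the tool tilted up to about 5°, so I can't rule out a slight rocking.
- **Handle angle:** it measured 93.0° by the wrist camera and 92.5° by the scene camera. Parallel to the strip is about 93.1°.
- **Pan position:** the pan's axis is 5 mm from the ring's centre by the wrist camera and 2 mm by the scene camera. The two disagree by about 3 mm, but either puts the pan inside its ring.

**Button:**
- I felt the cap and pressed it to the halfway stop.
- I held it there for about 2 s at roughly 6 N. Just before that, on arriving, the push touched 10 N, under the 11 N limit.
- I then pressed it to the hard stop, about 9–10 mm down in all, with a peak of 37 N, and let go.
- The cap looked up again in the last wrist picture, but I did not measure its height.

In the last pictures the gripper is clear of everything. The other pans, spoon rest, bowl and shaker looked unmoved; the oil bottle and spatula were outside those views, and the arm never went near them.

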